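# Fish the spice cup out from between hob and drawer box

### The arm

A 6-joint arm with a two-finger parallel gripper is mounted at the origin on the work surface. World frame = base frame: x ahead of the robot, y to its left, z up, the work surface at z = 0. Lengths are in m, angles in rad, forces in N, time in s.
With the tool pointing down it reaches from about 0.275 to 0.75 m from the base axis. Payload 10.2 kg.
Tool frame: the origin (TCP) lies between the finger pads; the fingertips stand 11 mm ahead of it and the grasp point (between the pads) lies 8 mm behind it (robot.tips_ahead is the distance from the TCP to the fingertips, in m); z points along the fingers, y is the line along which they close (so a half turn about z gives the same grasp; the last joint's range is limited). The gripper opens to 88 mm and grips with 3 to 60 N. Pads are 18 mm wide; open, the fingers measure 123 mm over their backs; the gripper's body (75 mm by 187 mm) begins 45 mm behind the grasp point.
Start: joints at [0.915, 0.313, 1.498, -0, 1.331, -0.223], TCP at [0.22, 0.477, 0.25] pointing down, gripper open.
Joint ranges: [-2.94, 2.94], [-0.97, 2.17], [0.19, 2.56], [-1.23, 4.37], [0.02, 3.11], [-2.88, 2.88]. Speed limits (rad/s): [2.39, 2.39, 3.01, 3.14, 3.14, 3.14].

### API

Orientations are given as a unit quaternion [x, y, z, w].
In Python, from plant import robot gives the robot as it stands. The module is installed in compiled form; this text tells all that it offers.
- The arm moves only by the tool play_rows, never from a script. Its argument "rows" is a list that holds one entry, the list of rows, each a list of 7 numbers: the turn, a rotation vector about the tool's x, y, z in rad, then the shift along the tool's x, y, z in m, then the finger opening in m, from 0 to 0.0881. In form: [[[ax, ay, az, dx, dy, dz, hand], ...]]. A call has 1 to 8 rows; each row shifts and turns the commanded pose from where the row before left it, along the tool's axes as they then stand; what a row does not reach is not made up. A row lasts 1/12 s, in which the tool goes at most 41.7 mm and 7.16 degrees, less where a joint would pass 70% of its speed; a pose out of reach is approached as far as the arm can. A call with a gripper value outside its range is refused whole. The fingers move at their own pace and stop on an object; the grip force is fixed at half the most. Time passes only in rows, so rows that do not move let the fingers close. It gives the time, the measured TCP pose, the force and the opening at its end, in the units of the state.
- robot.observe(): the state, without advancing time (a new reading comes with each control period).
- robot.camera(name): name is "scene" or "top" or "wrist"; returns (picture, depth): 480x640x3 uint8, red, green, blue; 480x640 float32, m along the optical axis (not along the pixel's ray), 0 where there is no reading.
- robot.camera_info(name): a dict with "camera_matrix" (3x3 intrinsics, pixels), "position" and "rotation" of the camera in the world; the wrist camera has in their place "T_tool_cam" (4x4, takes a point from camera to tool coordinates, whose origin is the TCP and whose axes are the flange's). Camera axes: x right, y down, z forward; pixel columns grow to the right and rows downward; lengths in m; the calibration is good to about 2 mm. A picture is of the moment at which its call begins: read the wrist's pose just before it. camera_info takes no time and is no camera call.
- robot.finish_job(): hands the job in, once; it reports no verdict.
Trained networks look in the newest picture that a camera, given by its name, has taken for a name from the list of things; names that differ only in an ending like _2 or _b are one class to them, and where a whole thing is asked for, a point or a joint stands for the part that bears it (a point fixed in the world has none). Each returns a list of dicts, best first, with "score" (0 to 1); they miss things now and then, are a little off and sometimes report something else, mostly with a low value. They report only what shows in the picture. A call takes as long as a camera call. They do not tell look-alikes from the thing itself.
- robot.recognise(camera, target): "xyz" ([x, y, z] in m, in the coordinates of the camera as it stood for that picture, good to about 4 mm: the middle of the surface that is visible of it).
- robot.landmark_of(camera, target): "xyz" ([x, y, z] in m, in the coordinates of the camera as it stood for that picture, good to about 4 mm: a listed point, or the origin of a listed thing).
The state is a dict: "t": time; "qpos": joint angles; "qd": joint speeds; "joint_torque": joint torques, N m; "position": TCP position; "ee_rot": TCP orientation; "wrist_force": force on the tool from outside, world axes, zero at the start; "moment": the same for the moment, N m; "width": finger opening in m.
Only numpy, scipy, OpenCV 4.12 (cv2) and the standard library are available. Lean on these libraries where they do the work, as an engineer would, in place of code of your own. Each camera call takes 0.05 s, during which the arm holds its last target. There are 200 camera calls.

### The job

A small brass spice cup has dropped into the narrow gap between the gas hob and the wooden spice-drawer box. Take the bent rod with the red handle from its rest and use it to draw the cup out towards the robot until it stands upright, wholly in the open in front of the gap; the gripper itself must not touch the cup. Then put the rod back on its rest where it lay and let go; leave the white pinch bowl on the drawer box undisturbed.

Things in the scene. Friction and masses are not known exactly. Their poses are not given: they have to be found in the camera images.
- rod_grip (a point): Bent rod, 120 g. Point: centre of its red handle (150 x 18 x 22 high), the balance and grip point, 170 above the worktop at the start. x along handle, z up. A 7 mm steel rod runs from its +x end to x = 105, then bends straight down to 140 below this point. It lies on a fixed dark rest: two flat-topped uprights, 159 high, at x = -55 and 55, 10 thick, 60 wide between 8 mm lips.
- cup_center (a point): The dropped brass spice cup, loose, about 60 g, open at the top, standing upright on the worktop in the gap: outer diameter 50 mm at the base and 58 mm at the rim, 34 mm high, walls and floor 3 mm. This point is on its axis, half-way up (17 mm above the worktop); z is its axis, up.
- gap: The gap, fixed: a lane 72 mm wide between the black-topped steel hob (at -y) and the wooden drawer box (+y), each 260 deep, 160 wide, 95 high (burner to 108). Origin: middle of its mouth at worktop height; x points into the gap, away from the robot; z up. Open above and at the mouth, shut at x = 260 by a 40 mm upstand. The worktop before the mouth is clear for 120 mm.
- bowl: White ceramic pinch bowl, 72 mm across, 36 mm high, standing loose on the drawer box; origin: centre of its underside. Not to be disturbed.
Things that resemble listed ones, but are neither listed nor needed, are in the scene too. There is more than one size of the part that bears rod_grip; the job needs the larger. Several things look just like the part that bears cup_center: the one meant starts farthest from the robot's base.

How it is judged:
On the way, in this order (a step that is already met when the one before it is completed fails the run):
1. the rod is taken off its rest (distance of rod_grip from where it was at the start of the episode above 0.06 m and contact force between the fingers and rod above 0.5 N), for 0.1 s.
2. the held rod touches the cup inside the gap (contact force between rod and cup above 0.03 N and contact force between the fingers and rod above 0.5 N and x of cup_center in the frame of gap above 0 m).
3. the cup is wholly out of the gap (x of cup_center in the frame of gap below -0.03 m), for 0.2 s.
At the end, for the whole second after the job is handed in: The cup stands upright (within 10 deg), at rest on the worktop, its centre 30 to 200 mm in front of the gap's mouth and within 100 mm of its middle line; the rod lies released and still on its rest, level within 10 deg, its handle centre within 30 mm of where it started (x of cup_center in the frame of gap between -0.2 and -0.03 m and y of cup_center in the frame of gap between -0.1 and 0.1 m and height (world z) of cup_center below 0.025 m and angle between each of cup_center, rod_grip's own z axis and vertical below 0.17 rad and linear speed of each of cup, rod below 0.02 m/s and distance of rod_grip from where it was at the start of the episode below 0.03 m and contact force between the fingers and rod below 0.1 N); the robot touches nothing.
It fails at once if the gripper or arm touches the cup (contact force between any of the fingers, the arm and cup above 0.3 N).
It fails at once if the pinch bowl is moved by more than 30 mm (distance of bowl from where it was at the start of the episode above 0.03 m).
It also fails if it takes over 58 s, if anything falls off the work surface, if the arm or the gripper's body presses on something with over 40 N, if the wrist force passes 120 N, or if a joint passes its speed limit or range.

## Working session

There is one attempt and no reset: what is moved stays moved. The work goes in short steps, Python scripts to look and compute and a tool call to move; the robot and the scene stay as the last step left them, time stands still between calls to the robot, and variables do not carry over. Pictures are saved under pics/ and viewed, on a budget of 10 in all, crops included, one or two more only if the job needs it, and the job is handed in when it is done.

Besides the shell and the picture viewer there is one more tool, called as name(argument=value, ...) on one line, values as JSON. play_rows: Moves the arm, as the interface text tells. Its arguments: {"type":"object","properties":{"rows":{"type":"array","items":{"type":"array","items":{"type":"array","items":{"type":"number"}}}}},"required":["rows"]}

```bash
mkdir -p pics; cat > h.py <<'E'
import numpy as np, cv2
from plant import robot
from scipy.spatial.transform import Rotation as R
def Tcam(c):
    i=robot.camera_info(c)
    if c=='wrist':
        s=robot.observe();T=np.eye(4);T[:3,:3]=R.from_quat(s['ee_rot']).as_matrix();T[:3,3]=s['position']
        return T@np.array(i['T_tool_cam']),np.array(i['camera_matrix'])
    T=np.eye(4);r=np.array(i['rotation']);T[:3,:3]=r if r.shape==(3,3) else R.from_quat(r).as_matrix();T[:3,3]=i['position'];return T,np.array(i['camera_matrix'])
def snap(c,fn=None):
    T,K=Tcam(c);p,d=robot.camera(c)
    if fn: cv2.imwrite('pics/'+fn,p[:,:,::-1])
    return p,d,T,K
def cloud(d,T,K):
    v,u=np.indices(d.shape);P=np.stack([(u-K[0,2])*d/K[0,0],(v-K[1,2])*d/K[1,1],d],-1)
    W=P@T[:3,:3].T+T[:3,3];W[d==0]=np.nan;return W
def find(c,T,names,f='landmark_of'):
    for n in names:
        for o in getattr(robot,f)(c,n):
            print(c,f,n,np.round(o['score'],2),np.round(T[:3,:3]@np.array(o['xyz'])+T[:3,3],4),{k:v for k,v in o.items() if k not in('xyz','score')})
E
python3 - <<'E'
from h import *
N=['rod_grip','cup_center','gap','bowl']
for c in ['scene','top']:
    p,d,T,K=snap(c,c+'0.png'); print(T.round(3).tolist(),K.tolist()); find(c,T,N)
    W=cloud(d,T,K); np.save(c+'W.npy',W)
print(robot.observe())
E
```

```text
[[0.739, 0.427, -0.521, 1.101], [0.673, -0.475, 0.567, -0.565], [-0.005, -0.77, -0.638, 0.755], [0.0, 0.0, 0.0, 1.0]] [[435.4365831496888, 0.0, 321.31037648627927], [0.0, 435.4365831496888, 229.13890257606448], [0.0, 0.0, 1.0]]
scene landmark_of rod_grip 0.96 [ 0.4099 -0.3387  0.1707] {}
scene landmark_of rod_grip 0.87 [ 0.4297 -0.2066  0.006 ] {}
scene landmark_of cup_center 0.61 [0.4409 0.1068 0.0165] {}
scene landmark_of cup_center 0.49 [0.6212 0.0056 0.0179] {}
scene landmark_of gap 0.58 [ 0.5439 -0.0052 -0.0013] {}
scene landmark_of bowl 0.69 [0.707  0.1516 0.0915] {}
[[0.026, -0.995, 0.094, 0.442], [-1.0, -0.025, 0.009, -0.004], [-0.006, -0.094, -0.996, 1.253], [0.0, 0.0, 0.0, 1.0]] [[520.8127753282911, 0.0, 324.9819656702039], [0.0, 520.8127753282911, 241.10358632942226], [0.0, 0.0, 1.0]]
top landmark_of rod_grip 0.79 [ 0.3953 -0.3405  0.1734] {}
top landmark_of rod_grip 0.66 [ 0.429  -0.2104  0.0032] {}
top landmark_of cup_center 0.63 [0.6189 0.0045 0.0164] {}
top landmark_of cup_center 0.62 [0.4364 0.1059 0.0206] {}
top landmark_of bowl 0.74 [0.7027 0.1527 0.0922] {}
{'t': 0.5, 'qpos': array([ 9.14599683e-01,  3.12914824e-01,  1.49770498e+00,  3.26248221e-05,
        1.33098136e+00, -2.23421618e-01]), 'qd': array([ 2.06833966e-05,  8.44641228e-04, -5.38711127e-04,  6.88751030e-04,
       -1.59261915e-03, -1.06723197e-04]), 'joint_torque': array([-1.16635612e-03, -4.01891470e+01, -2.52290010e+01,  6.94515137e-02,
        3.21572518e-02,  1.94409489e-05]), 'position': array([0.22020174, 0.47660004, 0.24971071]), 'ee_rot': array([ 2.14706574e-01,  9.76678599e-01,  2.89544121e-06, -1.61497019e-05]), 'wrist_force': array([-0.51910739,  0.74570612,  0.77852475]), 'moment': array([-0.01591707, -0.0419021 ,  0.04160279]), 'width': 0.0876905784880044}
```

View pics/scene0.png

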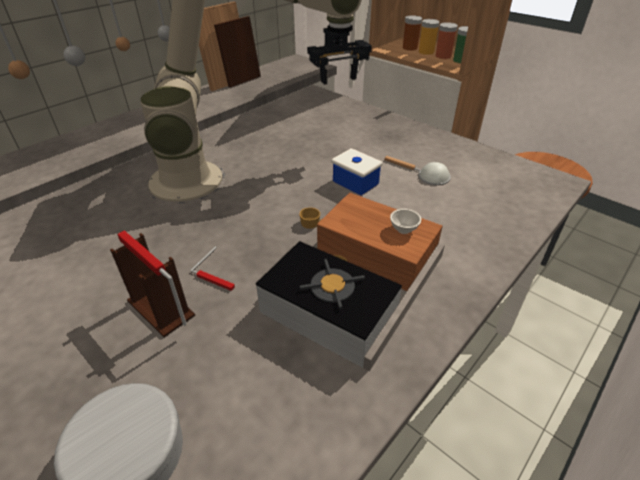

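View pics/top0.png

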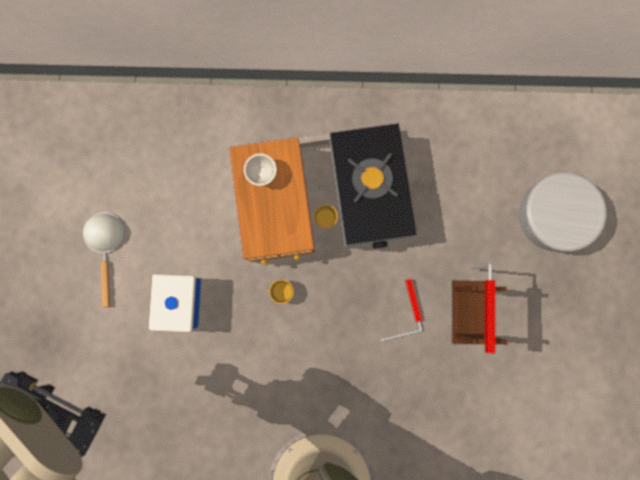

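The scene view shows the large rod on its dark rest at about (145,250), and the small look-alike rod at (215,280). The cup in the gap is hidden there, but the top view has it at (325,216), with the decoy cup at (281,292). The bowl is at (261,170). Next I'll measure the directions.

```bash
cat > m.py <<'E'
from h import *
for c in ['top','scene']:
    p=cv2.imread(f'pics/{c}0.png')[:,:,::-1].astype(int);W=np.load(c+'W.npy')
    z=W[...,2]
    red=(p[...,0]>150)&(p[...,1]<70)&(p[...,2]<70)&(z>0.12)
    A=W[red];top=A[A[:,2]>np.median(A[:,2])-.004] if c=='top' else A[A[:,2]>.176]
    r=cv2.minAreaRect((top[:,:2]*1000).astype(np.float32));print(c,'handle',r,np.median(top[:,2]))
    vx=cv2.fitLine((top[:,:2]*1000).astype(np.float32),cv2.DIST_HUBER,0,.1,.1).ravel();print(vx, np.degrees(np.arctan2(vx[1],vx[0])))
    for nm,ylo,yhi in [('box',0.03,0.25),('hob',-0.25,-0.02)]:
        m=(abs(z-.095)<.006)&(W[...,1]>ylo-.05)&(W[...,1]<yhi+.02)&(W[...,0]>.45)&(W[...,0]<.9)
        br=p.sum(-1)
        m&=(p[...,0]-p[...,2]>50) if nm=='box' else (br<150)
        m=cv2.morphologyEx(m.astype(np.uint8),cv2.MORPH_OPEN,np.ones((3,3)))>0
        q=(W[m][:,:2]*1000).astype(np.float32);print(c,nm,len(q),cv2.boxPoints(cv2.minAreaRect(q)).round(0).tolist())
    # cup in gap: brass pixels
    m=(abs(W[...,0]-.62)<.05)&(abs(W[...,1]-.005)<.04)&(z>.02)&(z<.045)
    if m.sum()>10: q=(W[m][:,:2]*1000).astype(np.float32);print(c,'cup',m.sum(),cv2.minEnclosingCircle(q),W[m][:,2].max())
E
python3 m.py
```

```text
top handle ((398.937255859375, -334.3697204589844), (18.137178421020508, 146.2271728515625), 89.70917510986328) 0.1806203446707555
[ 9.9999171e-01 -4.0728762e-03  3.9759323e+02 -3.3417975e+02] -0.23335925
top box 7074 [[506.0, 190.0], [532.0, 32.0], [789.0, 75.0], [763.0, 233.0]]
top hob 5899 [[547.0, -43.0], [573.0, -196.0], [825.0, -152.0], [799.0, 0.0]]
top cup 161 ((618.4735717773438, 2.6829864978790283), 51.682804107666016) 0.0447580906043219
scene handle ((401.8229064941406, -336.9195556640625), (14.437994956970215, 147.29061889648438), 89.46739196777344) 0.17970763515634303
[ 9.9997574e-01 -6.9684316e-03  4.0574197e+02 -3.3732758e+02] -0.3992649
scene box 4043 [[511.0, 191.0], [538.0, 29.0], [795.0, 71.0], [768.0, 233.0]]
scene hob 6052 [[549.0, -41.0], [576.0, -200.0], [832.0, -157.0], [805.0, 3.0]]
scene cup 172 ((608.765380859375, 38.476932525634766), 38.49226379394531) 0.04492387800565356
```

Gap: mouth middle is about (0.542,-0.005), with its axis at yaw 9.6°. Cup is about (0.620,0.005). Handle is about (0.400,-0.336), at yaw about 0 with the hook towards +x. Next I raise and turn the tool, then go over the handle.

```bash
cat > to.py <<'E'
import sys
from h import *
s=robot.observe();Rm=R.from_quat(s['ee_rot'])
print('t',s['t'],'pos',s['position'].round(4),'tool x yaw',np.degrees(np.arctan2(*Rm.as_matrix()[1::-1,0])).round(2),'zaxis',Rm.as_matrix()[:,2].round(4),'w',round(s['width'],4),'F',s['wrist_force'].round(2),'q',s['qpos'].round(2))
if len(sys.argv)>3: print('tool delta',Rm.inv().apply(np.array(sys.argv[1:4],float)-s['position']).round(4))
E
echo ok
```

```text
ok
```

play_rows(rows=[[[0, 0, -0.108, 0, 0, -0.0125, 0.07], [0, 0, -0.108, 0, 0, -0.0125, 0.07], [0, 0, -0.108, 0, 0, -0.0125, 0.07], [0, 0, -0.108, 0, 0, -0.0125, 0.07], [0, 0, 0, -0.0075, -0.034, 0, 0.07], [0, 0, 0, -0.0075, -0.034, 0, 0.07], [0, 0, 0, -0.0075, -0.034, 0, 0.07], [0, 0, 0, -0.0075, -0.034, 0, 0.07]]])

```text
t: 1.17
position: [0.2499, 0.3391, 0.2996]
ee_rot: [0.0, 1.0, 0.0, 0.0]
wrist_force: [1.5, 0.4, 0.1]
width: 0.0698
```

play_rows(rows=[[[0, 0, 0, -0.0075, -0.034, 0, 0.07], [0, 0, 0, -0.0075, -0.034, 0, 0.07], [0, 0, 0, -0.0075, -0.034, 0, 0.07], [0, 0, 0, -0.0075, -0.034, 0, 0.07], [0, 0, 0, -0.0075, -0.034, 0, 0.07], [0, 0, 0, -0.0075, -0.034, 0, 0.07], [0, 0, 0, -0.0075, -0.034, 0, 0.07], [0, 0, 0, -0.0075, -0.034, 0, 0.07]]])

```text
t: 1.83
position: [0.3097, 0.0669, 0.3]
ee_rot: [0.0, 1.0, -0.0, 0.001]
wrist_force: [0.8, 0.0, -0.4]
width: 0.0702
```

play_rows(rows=[[[0, 0, 0, -0.0075, -0.034, 0, 0.07], [0, 0, 0, -0.0075, -0.034, 0, 0.07], [0, 0, 0, -0.0075, -0.034, 0, 0.07], [0, 0, 0, -0.0075, -0.034, 0, 0.07], [0, 0, 0, -0.0075, -0.034, 0, 0.07], [0, 0, 0, -0.0075, -0.034, 0, 0.07], [0, 0, 0, -0.0075, -0.034, 0, 0.07], [0, 0, 0, -0.0075, -0.034, 0, 0.07]]])

```text
t: 2.5
position: [0.3696, -0.2054, 0.2998]
ee_rot: [0.001, 1.0, -0.0, 0.0]
wrist_force: [0.4, 0.9, 0.3]
width: 0.0699
```

play_rows(rows=[[[0, 0, 0, -0.0075, -0.034, 0, 0.07], [0, 0, 0, -0.0075, -0.034, 0, 0.07], [0, 0, 0, -0.0075, -0.034, 0, 0.07], [0, 0, 0, 0, 0, 0, 0.07], [0, 0, 0, 0, 0, 0, 0.07]]])

```text
t: 2.92
position: [0.3919, -0.3064, 0.299]
ee_rot: [0.001, 1.0, 0.001, -0.0]
wrist_force: [-0.7, 0.0, -0.7]
width: 0.0701
```

```bash
python3 to.py 0.4 -0.336 0.3; python3 - <<'E'
from h import *
p,d,T,K=snap('wrist','w1.png');find('wrist',T,['rod_grip'])
W=cloud(d,T,K);p=p.astype(int)
red=(p[...,0]>110)&(p[...,1]<70)&(p[...,2]<70)&(abs(W[...,2]-.181)<.006)
q=(W[red][:,:2]*1000).astype(np.float32);print(len(q),cv2.minAreaRect(q) if len(q)>5 else'',np.median(W[red][:,2]))
E
```

```text
t 2.9167 pos [ 0.3919 -0.3064  0.299 ] tool x yaw 179.86 zaxis [-9.0e-04  1.2e-03 -1.0e+00] w 0.0701 F [-0.66  0.03 -0.7 ] q [-0.9   0.22  1.49  0.    1.43 -2.47]
tool delta [-0.0081 -0.0295 -0.0011]
wrist landmark_of rod_grip 0.69 [ 0.4245 -0.203   0.0076] {}
wrist landmark_of rod_grip 0.65 [ 0.402  -0.3386  0.1706] {}
5904 ((400.6227722167969, -337.3371276855469), (17.2049503326416, 148.40647888183594), 89.69230651855469) 0.18042209026043643
```

play_rows(rows=[[[0, 0, 0, -0.0043, -0.0152, 0, 0.07], [0, 0, 0, -0.0043, -0.0152, 0, 0.07], [0, 0, 0, 0, 0, 0.02, 0.07], [0, 0, 0, 0, 0, 0.03, 0.07], [0, 0, 0, 0, 0, 0.03, 0.07], [0, 0, 0, 0, 0, 0.03, 0.07], [0, 0, 0, 0, 0, 0.02, 0.07], [0, 0, 0, 0, 0, 0.007, 0.07]]])

```text
t: 3.68
position: [0.4001, -0.3339, 0.1605]
ee_rot: [-0.0, 1.0, 0.002, -0.001]
wrist_force: [-0.3, 0.4, -0.0]
width: 0.07
```

play_rows(rows=[[[0, 0, 0, 0, 0, 0, 0.07], [0, 0, 0, 0, 0, 0, 0.0], [0, 0, 0, 0, 0, 0, 0.0], [0, 0, 0, 0, 0, 0, 0.0], [0, 0, 0, 0, 0, 0, 0.0], [0, 0, 0, 0, 0, 0, 0.0], [0, 0, 0, 0, 0, 0, 0.0], [0, 0, 0, 0, 0, 0, 0.0]]])

```text
t: 4.35
position: [0.4007, -0.336, 0.1629]
ee_rot: [0.0, 1.0, -0.0, 0.0]
wrist_force: [0.5, -0.3, -0.0]
width: 0.0256
```

```bash
python3 to.py 0.4 -0.336 0.162
```

```text
t 4.35 pos [ 0.4007 -0.336   0.1629] tool x yaw 179.96 zaxis [ 1.e-04 -2.e-04 -1.e+00] w 0.0256 F [ 0.53 -0.27 -0.03] q [-0.92  0.39  1.62 -0.    1.12 -2.49]
tool delta [ 0.0007 -0.      0.0009]
```

play_rows(rows=[[[0, 0, 0, 0, 0, 0, 0.0], [0, 0, 0, 0, 0, 0, 0.0], [0, 0, 0, 0, 0, 0, 0.0], [0, 0, 0, 0, 0, 0, 0.0], [0, 0, 0, 0, 0, -0.005, 0.0], [0, 0, 0, 0, 0, -0.01, 0.0], [0, 0, 0, 0, 0, -0.015, 0.0], [0, 0, 0, 0, 0, -0.02, 0.0]]])

```text
t: 5.02
position: [0.4004, -0.3355, 0.2131]
ee_rot: [0.0, 1.0, 0.001, -0.001]
wrist_force: [-0.2, 0.4, -1.5]
width: 0.0175
```

play_rows(rows=[[[0, 0, 0, 0, 0, -0.02, 0.0], [0, 0, 0, 0, 0, -0.02, 0.0], [0, 0, 0, 0, 0, -0.02, 0.0], [0, 0, 0, 0, 0, -0.02, 0.0], [0, 0, 0, 0, 0, -0.015, 0.0], [0, 0, 0, 0, 0, -0.005, 0.0], [0, 0, 0, 0, 0, 0, 0.0], [0, 0, 0, 0, 0, 0, 0.0]]])

```text
t: 5.68
position: [0.4005, -0.3358, 0.3122]
ee_rot: [0.0, 1.0, 0.0, -0.0]
wrist_force: [-0.5, -0.1, -2.0]
width: 0.0178
```

```bash
python3 to.py 0.5165 -0.0125 0.31; python3 - <<'E'
from h import *
p,d,T,K=snap('scene','s1.png')
E
```

```text
t 5.6833 pos [ 0.4005 -0.3358  0.3122] tool x yaw 179.95 zaxis [-5.e-04  6.e-04 -1.e+00] w 0.0178 F [-0.5  -0.09 -1.95] q [-0.92  0.27  1.39  0.    1.48 -2.49]
tool delta [-0.1157  0.3234  0.0024]
```

View pics/s1.png

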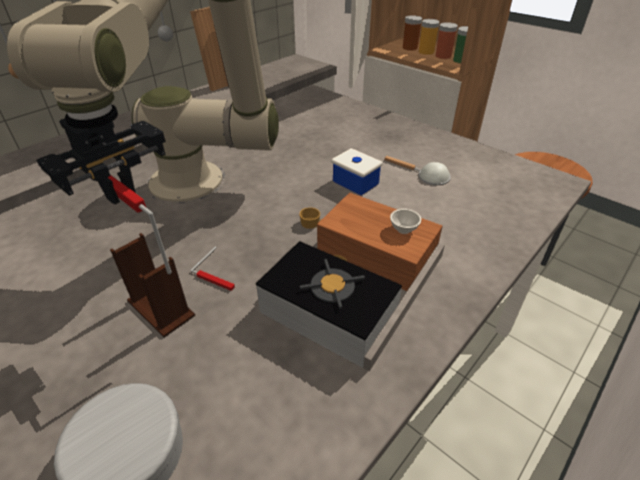

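The rod is held level off the rest, with the handle at (128,193) and the hook tip at about (168,270). I'll carry it over the gap.

play_rows(rows=[[[0, 0, 0, -0.0048, 0.0135, 0, 0], [0, 0, 0, -0.0096, 0.027, 0, 0], [0, 0, 0, -0.0096, 0.027, 0, 0], [0, 0, 0, -0.0096, 0.027, 0, 0], [0, 0, 0, -0.0096, 0.027, 0, 0], [0, 0, 0, -0.0096, 0.027, 0, 0], [0, 0, 0, -0.0096, 0.027, 0, 0], [0, 0, 0, -0.0096, 0.027, 0, 0]]])

```text
t: 6.4
position: [0.4728, -0.1311, 0.3121]
ee_rot: [0.0, 1.0, 0.0, -0.001]
wrist_force: [1.3, -0.3, -1.0]
width: 0.0176
```

play_rows(rows=[[[0, 0, 0, -0.0096, 0.027, 0, 0], [0, 0, 0, -0.0096, 0.027, 0, 0], [0, 0, -0.056, -0.0096, 0.027, 0, 0], [0, 0, -0.056, -0.0096, 0.027, 0, 0], [0, 0, -0.056, -0.0048, 0.0135, 0, 0], [0, 0, 0, 0, 0, 0, 0], [0, 0, 0, 0, 0, 0, 0], [0, 0, 0, 0, 0, 0, 0]]])

```text
t: 7.07
position: [0.5127, -0.0113, 0.3123]
ee_rot: [-0.083, 0.997, 0.0, -0.0]
wrist_force: [0.4, -0.5, -1.2]
width: 0.0182
```

```bash
python3 to.py 0.5165 -0.0125 0.31; python3 - <<'E'
from h import *
p,d,T,K=snap('wrist','w2.png');find('wrist',T,['cup_center','gap','bowl','rod_grip'])
np.save('wW.npy',cloud(d,T,K))
p,d,T,K=snap('scene','s2.png');find('scene',T,['rod_grip','cup_center'])
E
```

```text
t 7.0667 pos [ 0.5127 -0.0113  0.3123] tool x yaw -170.51 zaxis [-9.e-04 -0.e+00 -1.e+00] w 0.0182 F [ 0.35 -0.45 -1.2 ] q [-0.25  0.25  1.42 -0.    1.47 -1.99]
tool delta [-0.0036 -0.0018  0.0023]
wrist landmark_of cup_center 0.87 [0.4393 0.0994 0.0201] {}
wrist landmark_of rod_grip 0.61 [ 0.4237 -0.207   0.0061] {}
wrist landmark_of rod_grip 0.6 [ 0.5114 -0.0113  0.3215] {}
scene landmark_of rod_grip 0.94 [ 0.4273 -0.2066  0.0058] {}
scene landmark_of rod_grip 0.67 [ 0.5217 -0.0142  0.3194] {}
scene landmark_of cup_center 0.53 [0.4435 0.1066 0.0177] {}
scene landmark_of cup_center 0.5 [0.6208 0.0053 0.016 ] {}
```

View pics/w2.png

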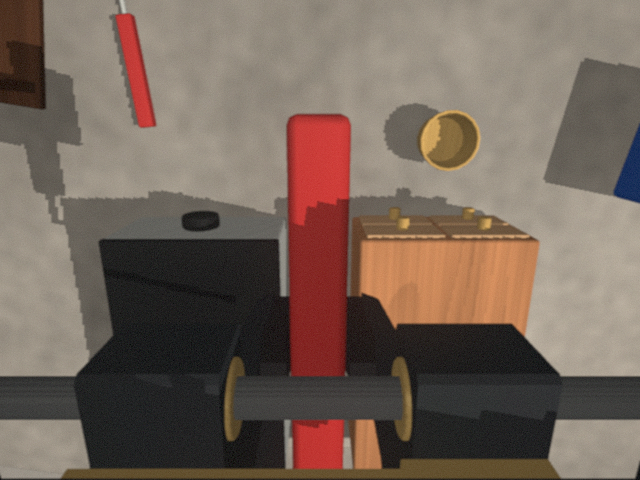

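The wrist view looks back along the handle (320,115–460), which is straight and lies over the gap between the hob (190,280) and the box (450,290). Next I correct the offset and measure the hook's vertical part with scene depth.

play_rows(rows=[[[0, 0, 0, -0.0036, -0.0018, 0.01, 0], [0, 0, 0, 0, 0, 0.02, 0], [0, 0, 0, 0, 0, 0.02, 0], [0, 0, 0, 0, 0, 0, 0], [0, 0, 0, 0, 0, 0, 0]]])

```text
t: 7.88
position: [0.5167, -0.0123, 0.2621]
ee_rot: [-0.083, 0.997, 0.0, -0.001]
wrist_force: [0.1, -0.0, -1.1]
width: 0.0176
```

```bash
python3 to.py 0.5165 -0.0125 0.31; python3 - <<'E'
from h import *
for c in ['scene','top']:
    p,d,T,K=snap(c,c+'3.png');W=cloud(d,T,K);z=W[...,2]
    m=(np.hypot(W[...,0]-.62,W[...,1]-.005)<.05)&(z>.11)&(z<.27)
    q=W[m];print(c,len(q))
    for lo in np.arange(.11,.27,.02):
        s=q[(q[:,2]>=lo)&(q[:,2]<lo+.02)]
        if len(s): print(lo.round(2),len(s),np.median(s,0).round(4))
    if c=='scene':
        im=cv2.imread('pics/scene3.png')[170:330,240:440];cv2.imwrite('pics/crop3.png',cv2.resize(im,None,fx=3.5,fy=3.5))
E
```

```text
t 7.8833 pos [ 0.5167 -0.0123  0.2621] tool x yaw -170.43 zaxis [-1.9e-03  5.0e-04 -1.0e+00] w 0.0176 F [ 0.07 -0.01 -1.1 ] q [-0.25  0.29  1.5  -0.    1.36 -1.99]
tool delta [ 0.0004 -0.0001 -0.0479]
scene 250
0.11 1 [0.6232 0.0032 0.1294]
0.13 21 [0.6239 0.003  0.1418]
0.15 20 [0.6229 0.0026 0.1602]
0.17 30 [0.6237 0.0026 0.1796]
0.19 25 [0.624  0.0026 0.2003]
0.21 22 [0.6244 0.0027 0.2204]
0.23 24 [0.6243 0.0023 0.2396]
0.25 107 [ 0.5941 -0.002   0.2649]
top 8
0.17 1 [0.6155 0.0096 0.1872]
0.19 1 [0.6157 0.0095 0.1988]
0.21 2 [0.6155 0.0093 0.2185]
0.25 4 [0.613  0.0052 0.2688]
```

View pics/crop3.png

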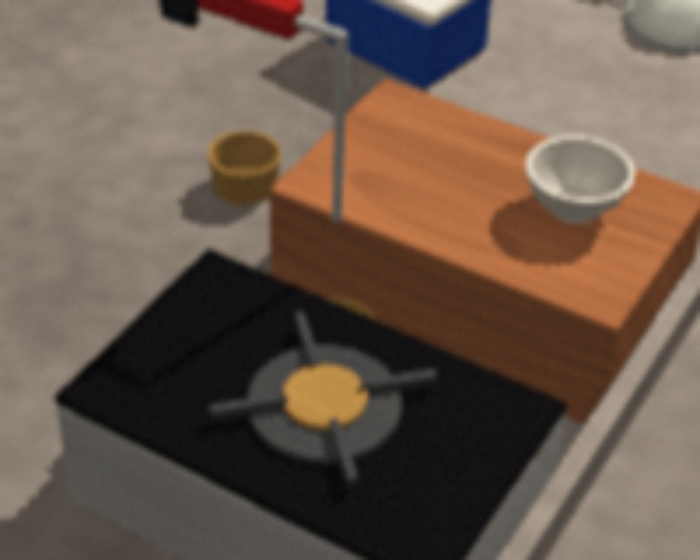

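The hook (crop 340,30–215) hangs straight above the cup, whose rim shows at (350,308). Its axis measures about (0.6215,0.005), against the cup at (0.6205,0.005), so I lower it into the cup.

play_rows(rows=[[[0, 0, 0, 0, 0, 0.015, 0], [0, 0, 0, 0, 0, 0.02, 0], [0, 0, 0, 0, 0, 0.02, 0], [0, 0, 0, 0, 0, 0.015, 0], [0, 0, 0, 0, 0, 0.015, 0], [0, 0, 0, 0, 0, 0, 0], [0, 0, 0, 0, 0, 0, 0]]])

```text
t: 8.57
position: [0.5173, -0.0124, 0.1785]
ee_rot: [-0.084, 0.997, -0.0, 0.0]
wrist_force: [0.7, 0.2, -1.0]
width: 0.0178
```

play_rows(rows=[[[0, 0, 0, 0, 0, 0.008, 0], [0, 0, 0, 0, 0, 0.008, 0], [0, 0, 0, 0, 0, 0.007, 0], [0, 0, 0, 0, 0, 0.006, 0], [0, 0, 0, 0, 0, 0.004, 0], [0, 0, 0, 0, 0, 0, 0], [0, 0, 0, 0, 0, 0, 0]]])

```text
t: 9.15
position: [0.5169, -0.0123, 0.1446]
ee_rot: [-0.084, 0.997, 0.0, -0.0]
wrist_force: [-0.8, 0.4, -1.9]
width: 0.0177
```

```bash
python3 to.py 0.5165 -0.0125 0.142;python3 - <<'E'
from h import *
p,d,T,K=snap('scene');find('scene',T,['cup_center','rod_grip'])
E
```

```text
t 9.15 pos [ 0.5169 -0.0123  0.1446] tool x yaw -170.42 zaxis [-3.e-04  1.e-04 -1.e+00] w 0.0177 F [-0.82  0.44 -1.86] q [-0.25  0.4   1.66 -0.    1.08 -1.99]
tool delta [ 0.0004 -0.0002  0.0026]
scene landmark_of cup_center 0.6 [0.4407 0.104  0.0131] {}
scene landmark_of cup_center 0.39 [0.6203 0.0064 0.0154] {}
scene landmark_of rod_grip 0.87 [ 0.5234 -0.0142  0.1532] {}
scene landmark_of rod_grip 0.74 [ 0.4306 -0.2061  0.0069] {}
```

The tip is inside the cup and the cup hasn't moved, so I draw it along tool +x, out of the gap.

play_rows(rows=[[[0, 0, 0, 0.004, 0, 0, 0], [0, 0, 0, 0.004, 0, 0, 0], [0, 0, 0, 0.004, 0, 0, 0], [0, 0, 0, 0.004, 0, 0, 0], [0, 0, 0, 0.004, 0, 0, 0], [0, 0, 0, 0.004, 0, 0, 0], [0, 0, 0, 0.004, 0, 0, 0], [0, 0, 0, 0.004, 0, 0, 0]]])

```text
t: 9.97
position: [0.485, -0.0177, 0.1448]
ee_rot: [-0.083, 0.997, -0.0, 0.0]
wrist_force: [0.9, 0.1, -0.6]
width: 0.0175
```

play_rows(rows=[[[0, 0, 0, 0.005, 0, 0, 0], [0, 0, 0, 0.005, 0, 0, 0], [0, 0, 0, 0.005, 0, 0, 0], [0, 0, 0, 0.005, 0, 0, 0], [0, 0, 0, 0.005, 0, 0, 0], [0, 0, 0, 0.005, 0, 0, 0], [0, 0, 0, 0.005, 0, 0, 0], [0, 0, 0, 0.005, 0, 0, 0]]])

```text
t: 10.63
position: [0.4454, -0.0243, 0.1447]
ee_rot: [-0.084, 0.997, 0.0, 0.0]
wrist_force: [-0.2, 1.0, -1.2]
width: 0.0177
```

```bash
python3 to.py;python3 - <<'E'
from h import *
p,d,T,K=snap('scene','s4.png');find('scene',T,['cup_center','rod_grip'])
E
```

```text
t 10.6333 pos [ 0.4454 -0.0243  0.1447] tool x yaw -170.42 zaxis [ 0.  0. -1.] w 0.0177 F [-0.24  1.05 -1.17] q [-0.32  0.26  1.87  0.    1.01 -2.06]
scene landmark_of cup_center 0.81 [0.4414 0.1074 0.0152] {}
scene landmark_of cup_center 0.37 [ 0.5705 -0.007   0.0177] {}
scene landmark_of rod_grip 0.78 [ 0.4277 -0.2103  0.0071] {}
scene landmark_of rod_grip 0.77 [ 0.4547 -0.0277  0.1518] {}
scene landmark_of rod_grip 0.42 [ 0.5451 -0.0086 -0.0007] {}
```

The cup is following. I continue 112 mm further.

play_rows(rows=[[[0, 0, 0, 0.005, 0, 0, 0], [0, 0, 0, 0.005, 0, 0, 0], [0, 0, 0, 0.005, 0, 0, 0], [0, 0, 0, 0.005, 0, 0, 0], [0, 0, 0, 0.005, 0, 0, 0], [0, 0, 0, 0.005, 0, 0, 0], [0, 0, 0, 0.005, 0, 0, 0], [0, 0, 0, 0.005, 0, 0, 0]]])

```text
t: 11.45
position: [0.406, -0.031, 0.1447]
ee_rot: [-0.083, 0.997, -0.0, 0.0]
wrist_force: [0.7, -0.4, -1.2]
width: 0.0175
```

play_rows(rows=[[[0, 0, 0, 0.005, 0, 0, 0], [0, 0, 0, 0.005, 0, 0, 0], [0, 0, 0, 0.005, 0, 0, 0], [0, 0, 0, 0.005, 0, 0, 0], [0, 0, 0, 0.005, 0, 0, 0], [0, 0, 0, 0.005, 0, 0, 0], [0, 0, 0, 0.005, 0, 0, 0], [0, 0, 0, 0.005, 0, 0, 0]]])

```text
t: 12.12
position: [0.3665, -0.0376, 0.1447]
ee_rot: [-0.084, 0.997, -0.0, 0.0]
wrist_force: [0.2, 0.6, -0.7]
width: 0.0176
```

play_rows(rows=[[[0, 0, 0, 0.005, 0, 0, 0], [0, 0, 0, 0.005, 0, 0, 0], [0, 0, 0, 0.005, 0, 0, 0], [0, 0, 0, 0.005, 0, 0, 0], [0, 0, 0, 0.004, 0, 0, 0], [0, 0, 0, 0.003, 0, 0, 0], [0, 0, 0, 0, 0, 0, 0], [0, 0, 0, 0, 0, 0, 0]]])

```text
t: 12.78
position: [0.3403, -0.0421, 0.1447]
ee_rot: [-0.083, 0.997, -0.0, -0.0]
wrist_force: [-0.1, 0.3, -1.3]
width: 0.0178
```

```bash
python3 to.py;python3 - <<'E'
from h import *
p,d,T,K=snap('scene','s5.png');find('scene',T,['cup_center','rod_grip'])
im=cv2.imread('pics/s5.png')[130:330,180:430];cv2.imwrite('pics/crop5.png',cv2.resize(im,None,fx=2.8,fy=2.8))
E
```

```text
t 12.7833 pos [ 0.3403 -0.0421  0.1447] tool x yaw -170.43 zaxis [-1.e-04 -0.e+00 -1.e+00] w 0.0178 F [-0.06  0.31 -1.25] q [-0.47  0.04  2.14 -0.    0.97 -2.21]
scene landmark_of cup_center 0.64 [ 0.4662 -0.0244  0.0199] {}
scene landmark_of cup_center 0.57 [0.4417 0.1075 0.0168] {}
scene landmark_of rod_grip 0.64 [ 0.3476 -0.0461  0.151 ] {}
scene landmark_of rod_grip 0.57 [ 0.4269 -0.208   0.0059] {}
```

View pics/crop5.png

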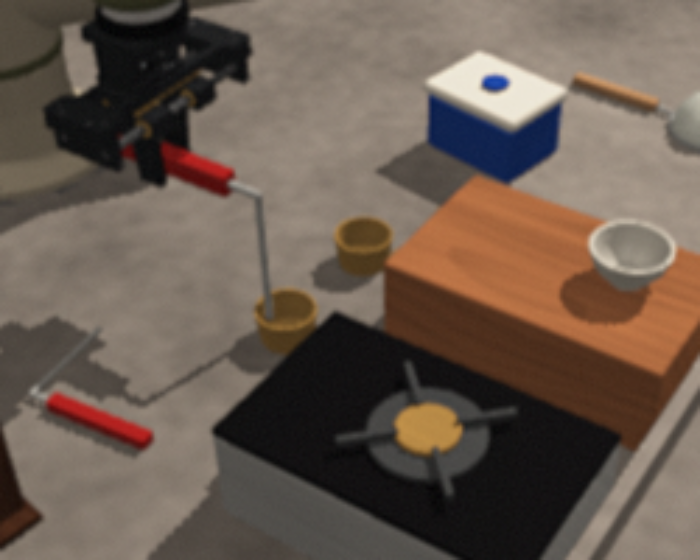

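The cup stands upright in the open at crop (287,318), about 78 mm in front of the mouth. I ease the hook off the wall, lift it clear and return to the rest.

play_rows(rows=[[[0, 0, 0, -0.004, 0, 0, 0], [0, 0, 0, -0.004, 0, 0, 0], [0, 0, 0, 0, 0, 0, 0], [0, 0, 0, 0, 0, -0.01, 0], [0, 0, 0, 0, 0, -0.018, 0], [0, 0, 0, 0, 0, -0.02, 0], [0, 0, 0, 0, 0, -0.02, 0], [0, 0, 0, 0, 0, -0.025, 0]]])

```text
t: 13.6
position: [0.3479, -0.0404, 0.2381]
ee_rot: [-0.084, 0.996, 0.0, -0.001]
wrist_force: [0.2, -0.5, -1.2]
width: 0.0174
```

play_rows(rows=[[[0, 0, 0, 0, 0, -0.025, 0], [0, 0, 0, 0, 0, -0.025, 0], [0, 0, 0, 0, 0, -0.02, 0], [0, 0, 0.056, 0, 0, -0.005, 0], [0, 0, 0.056, 0, 0, 0, 0], [0, 0, 0.055, 0, 0, 0, 0], [0, 0, 0, 0, 0, 0, 0], [0, 0, 0, 0, 0, 0, 0]]])

```text
t: 14.27
position: [0.3483, -0.0407, 0.3126]
ee_rot: [-0.001, 1.0, 0.0, -0.0]
wrist_force: [0.5, 0.5, -0.9]
width: 0.0178
```

```bash
python3 to.py 0.4007 -0.336 0.31
```

```text
t 14.2667 pos [ 0.3483 -0.0407  0.3126] tool x yaw -179.88 zaxis [-3.e-04  1.e-04 -1.e+00] w 0.0178 F [ 0.48  0.51 -0.94] q [-0.45 -0.13  1.83 -0.    1.45 -2.03]
tool delta [-0.0518 -0.2954  0.0026]
```

play_rows(rows=[[[0, 0, 0, -0.0025, -0.014, 0, 0], [0, 0, 0, -0.005, -0.028, 0, 0], [0, 0, 0, -0.005, -0.028, 0, 0], [0, 0, 0, -0.005, -0.028, 0, 0], [0, 0, 0, -0.005, -0.028, 0, 0], [0, 0, 0, -0.005, -0.028, 0, 0], [0, 0, 0, -0.005, -0.028, 0, 0], [0, 0, 0, -0.005, -0.028, 0, 0]]])

```text
t: 14.93
position: [0.3859, -0.2522, 0.3125]
ee_rot: [-0.001, 1.0, 0.0, -0.0]
wrist_force: [0.4, 0.5, -1.5]
width: 0.018
```

play_rows(rows=[[[0, 0, 0, -0.005, -0.028, 0, 0], [0, 0, 0, -0.005, -0.028, 0, 0], [0, 0, 0, -0.004, -0.02, 0, 0], [0, 0, 0, 0, -0.009, 0, 0], [0, 0, 0, 0, 0, 0, 0], [0, 0, 0, 0, 0, 0, 0]]])

```text
t: 15.43
position: [0.3997, -0.3351, 0.3125]
ee_rot: [-0.0, 1.0, 0.0, -0.0]
wrist_force: [-1.0, -0.4, -0.7]
width: 0.0179
```

```bash
python3 to.py 0.4007 -0.336 0.1632; python3 - <<'E'
from h import *
p,d,T,K=snap('scene','s6.png');find('scene',T,['cup_center','rod_grip'])
E
```

```text
t 15.4333 pos [ 0.3997 -0.3351  0.3125] tool x yaw -179.95 zaxis [-4.e-04  9.e-04 -1.e+00] w 0.0179 F [-0.99 -0.44 -0.74] q [-0.92  0.27  1.39  0.    1.48 -2.49]
tool delta [-0.001  -0.001   0.1493]
scene landmark_of cup_center 0.81 [0.4417 0.1059 0.0141] {}
scene landmark_of cup_center 0.62 [ 0.4664 -0.0237  0.017 ] {}
scene landmark_of rod_grip 0.94 [ 0.4273 -0.2071  0.0097] {}
scene landmark_of rod_grip 0.92 [ 0.4081 -0.3343  0.3202] {}
```

Lower to just above the seat (149 mm), checking force near the end.

play_rows(rows=[[[0, 0, 0, -0.001, -0.001, 0.01, 0], [0, 0, 0, 0, 0, 0.02, 0], [0, 0, 0, 0, 0, 0.025, 0], [0, 0, 0, 0, 0, 0.025, 0], [0, 0, 0, 0, 0, 0.025, 0], [0, 0, 0, 0, 0, 0.02, 0], [0, 0, 0, 0, 0, 0.01, 0], [0, 0, 0, 0, 0, 0.004, 0]]])

```text
t: 16.25
position: [0.4005, -0.3359, 0.1722]
ee_rot: [-0.0, 1.0, 0.001, -0.001]
wrist_force: [-0.4, 0.2, -0.6]
width: 0.018
```

play_rows(rows=[[[0, 0, 0, 0, 0, 0.003, 0], [0, 0, 0, 0, 0, 0.003, 0], [0, 0, 0, 0, 0, 0.003, 0], [0, 0, 0, 0, 0, 0, 0], [0, 0, 0, 0, 0, 0, 0]]])

```text
t: 16.67
position: [0.401, -0.3368, 0.1651]
ee_rot: [-0.0, 1.0, -0.0, 0.0]
wrist_force: [-0.3, -0.4, -0.1]
width: 0.0176
```

```bash
python3 to.py 0.4007 -0.336 0.1629
```

```text
t 16.6667 pos [ 0.401  -0.3368  0.1651] tool x yaw -179.98 zaxis [ 4.e-04 -6.e-04 -1.e+00] w 0.0176 F [-0.32 -0.43 -0.15] q [-0.92  0.39  1.62 -0.    1.13 -2.49]
tool delta [0.0003 0.0008 0.0022]
```

play_rows(rows=[[[0, 0, 0, 0, 0, 0.001, 0], [0, 0, 0, 0, 0, 0.001, 0], [0, 0, 0, 0, 0, 0, 0], [0, 0, 0, 0, 0, 0, 0.03], [0, 0, 0, 0, 0, 0, 0.05], [0, 0, 0, 0, 0, 0, 0.07], [0, 0, 0, 0, 0, 0, 0.07], [0, 0, 0, 0, 0, 0, 0.07]]])

```text
t: 17.33
position: [0.4009, -0.3367, 0.1628]
ee_rot: [-0.0, 1.0, -0.0, 0.0]
wrist_force: [-0.0, 0.4, 0.4]
width: 0.0487
```

```bash
python3 to.py
```

```text
t 17.3333 pos [ 0.4009 -0.3367  0.1628] tool x yaw -179.99 zaxis [ 1.e-04 -1.e-04 -1.e+00] w 0.0487 F [-0.02  0.4   0.36] q [-0.92  0.39  1.62  0.    1.12 -2.49]
```

play_rows(rows=[[[0, 0, 0, 0, 0, 0, 0.07], [0, 0, 0, 0, 0, 0, 0.07], [0, 0, 0, 0, 0, 0, 0.07], [0, 0, 0, 0, 0, -0.01, 0.07], [0, 0, 0, 0, 0, -0.02, 0.07], [0, 0, 0, 0, 0, -0.03, 0.07], [0, 0, 0, 0, 0, -0.03, 0.07], [0, 0, 0, 0, 0, -0.03, 0.07]]])

```text
t: 18.0
position: [0.4007, -0.3365, 0.285]
ee_rot: [-0.0, 1.0, -0.0, 0.0]
wrist_force: [-0.0, -1.2, 0.2]
width: 0.0699
```

play_rows(rows=[[[0, 0, 0, 0, 0, -0.02, 0.07], [0, 0, 0, 0, 0, 0, 0.07], [0, 0, 0, 0, 0, 0, 0.07], [0, 0, 0, 0, 0, 0, 0.07]]])

```text
t: 18.33
position: [0.4006, -0.3364, 0.3018]
ee_rot: [-0.0, 1.0, 0.001, -0.001]
wrist_force: [-0.1, -0.5, -0.7]
width: 0.0701
```

```bash
python3 to.py; python3 - <<'E'
from h import *
p,d,T,K=snap('scene','s7.png');find('scene',T,['cup_center','rod_grip','bowl'])
p,d,T,K=snap('wrist');W=cloud(d,T,K);p=p.astype(int)
red=(p[...,0]>110)&(p[...,1]<70)&(p[...,2]<70)&(abs(W[...,2]-.181)<.012)
q=(W[red][:,:2]*1000).astype(np.float32);print(len(q),cv2.minAreaRect(q),np.median(W[red][:,2]))
E
```

```text
t 18.3333 pos [ 0.4006 -0.3364  0.3018] tool x yaw -179.99 zaxis [-0.001   0.0013 -1.    ] w 0.0701 F [-0.12 -0.47 -0.73] q [-0.92  0.28  1.41 -0.    1.46 -2.49]
scene landmark_of cup_center 0.78 [ 0.4643 -0.0213  0.0194] {}
scene landmark_of cup_center 0.73 [0.4426 0.1064 0.0175] {}
scene landmark_of rod_grip 0.92 [ 0.409 -0.341  0.171] {}
scene landmark_of rod_grip 0.58 [ 0.4294 -0.2076  0.0046] {}
scene landmark_of bowl 0.75 [0.7043 0.1514 0.0877] {}
5788 ((400.4931335449219, -336.2944030761719), (16.961469650268555, 148.64691162109375), 89.80499267578125) 0.18048160251546727
```

View pics/s7.png

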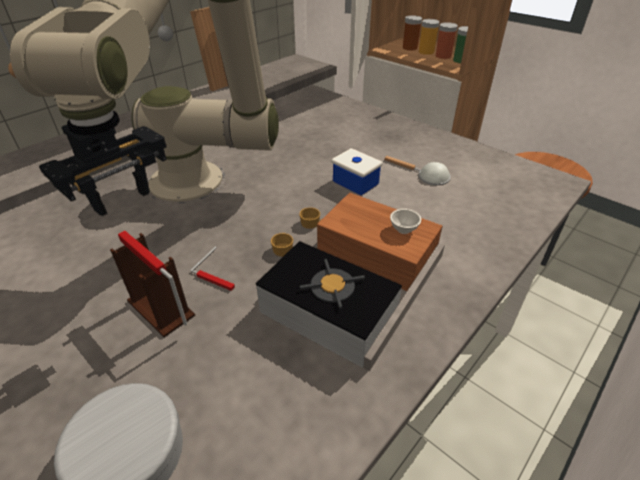

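The rod is back on its rest (145,250), the cup stands in the open at (282,243), the bowl is unmoved at (405,220), and the gripper is clear. I'm handing in.

```bash
python3 -c "
from plant import robot
print(robot.finish_job(), robot.observe()['t'])"
```

```text
the job is handed in; nothing more can be done
the job is handed in; nothing more can be done
```

The job is done and handed in at about 18 s of the 58 s allowed. I took the large rod from its rest, lowered its hook into the cup in the gap, and drew the cup out along the gap. I then put the rod back on its rest and let go.

- **Cup:** it stands upright at about (0.465, -0.023), roughly 78 mm in front of the mouth and within about 10 mm of the middle line. Only the rod went near it; the gripper stayed well clear in every view.
- **Rod:** the handle centre is within about 1 mm of where it started, level (top still at 0.180 m), and released. The gripper is about 140 mm above it.
- **Bowl:** the networks put it at (0.704, 0.151, 0.088), against about (0.705, 0.152, 0.092) at the start. That is no movement beyond their own error.

The scene camera's estimate for the handle was about 8 mm further along x than the wrist camera's. It showed the same offset before I moved the rod, so I went by the wrist camera. No check failed.

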